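# Load the balcony plant feeder and set its feed lever

## Robot

A 7-joint arm with a two-finger parallel gripper is mounted at the origin on the work surface. World frame = base frame: x ahead of the robot, y to its left, z up, the work surface at z = 0. Lengths are in m, angles in rad, forces in N, time in s.
With the tool pointing down it reaches from about 0.4 to 0.85 m from the base axis. Payload 10.4 kg.
Tool frame: the origin (TCP) lies at the very end of the fingers, on their centre line; the grasp point (between the pads) lies 19 mm behind it; z points along the fingers, y is the line along which they close (so a half turn about z gives the same grasp; the last joint's range is limited). The gripper opens to 87 mm and grips with 3 to 60 N. Pads are 19 mm wide; open, the fingers measure 117 mm over their backs; the gripper's body (75 mm by 190 mm) begins 51 mm behind the grasp point.
Start: joints at [1.227, 0.332, -0.065, 1.46, 0.022, 1.35, -0.088], TCP at [0.197, -0.593, 0.223] pointing down, gripper open.
Joint ranges: [-2.6, 2.6], [-0.5, 2.12], [-1.47, 1.34], [0.16, 2.42], [-1.27, 4.41], [0.06, 2.06], [-2.6, 2.6]. Speed limits (rad/s): [2.22, 2.22, 2.79, 2.79, 3.14, 3.14, 3.14].

## Interface

Orientations are given as a unit quaternion [x, y, z, w].
In Python, from bench import status, camera, order gives the robot as it stands.
- The arm moves only by the tool jog_arm, never from a script. Its argument "plan" is a list of rows, each a list of 7 numbers: the turn, a rotation vector about the tool's x, y, z in rad, then the shift along the tool's x, y, z in mm, then the opening, from -1 (shut) to 1 (fully open). A call has 1 to 12 rows; each row is the pose to reach, as a shift and turn from the pose commanded when the call began, along the tool's axes at that moment; what a row does not reach only later rows make up. A row lasts 1/10 s, in which the tool goes at most 50 mm and 8.59 degrees, less where a joint would pass 70% of its speed; a pose out of reach is approached as far as the arm can. A call with a gripper value outside its range is refused whole. The fingers move at their own pace and stop on an object; "squeeze" is the grip in N (left out, the last holds). Time passes only in rows, so rows that repeat a pose let the fingers close. It gives the time, the measured TCP pose, the force, the opening and the grip force at its end, in the units of the state.
- status.read_state(): the state, without advancing time (a new reading comes with each control period).
- camera(name): name is "side" or "top" or "wrist"; returns a dict with "image" (400x640x3 uint8, red, green, blue), "z_map" (400x640 float32, m along the optical axis (not along the pixel's ray), 0 where there is no reading), "fx", "fy", "cx", "cy" (pixels), "world_from_camera" (4x4, takes a point from camera to world coordinates); the wrist camera has in their place "mount" (4x4, takes a point from camera to tool coordinates, whose origin is the TCP and whose axes are the flange's). Camera axes: x right, y down, z forward; pixel columns grow to the right and rows downward; lengths in m; the calibration is good to about 2 mm. The wrist camera is an equidistant fisheye: a pixel r from the principal point sees the ray r / f radians off the axis. A picture is of the moment at which its call begins: read the wrist's pose just before it.
- order.close_job(): hands the job in; it is judged then, once.
The state is a dict: "time": time; "joint_positions": joint angles; "joint_vel": joint speeds; "joint_torque": joint torques, N m; "ee_pos": TCP position; "eef_rot": TCP orientation; "ft_force": force on the tool from outside, world axes, zero at the start; "torque": the same for the moment, N m; "width": finger opening in m; "grip_force": force on a finger pad.
Only numpy, scipy, OpenCV 4.12 (cv2) and the standard library are available. Lean on these libraries where they do the work, as an engineer would, in place of code of your own. Each camera call takes 0.05 s, during which the arm holds its last target. There are 200 camera calls.

## Task

Load the plant feeder: take the green feed cartridge out of the pocket tray, where it can only be gripped by its ends, and set it down flat on the cork pad and let go; then take it again across its waist and lay it fully down in the feeder's cradle, brass cap towards the brass-marked end of the cradle. Once it lies there released, swing the feeder's red lever so that its nose sits in the notch with the yellow dot, and let go. Do not drop the cartridge, leave the orange and white cartridges in their pockets, and leave everything else on the bench where it stands.

Things in the scene. Friction and masses are not known exactly. Their poses are not given: they have to be found in the camera images.
- cart_green: Green 46 x 18 x 18 mm hard plastic feed cartridge, 25 g. Origin: centre of its underside as it lies; x runs along its length towards the brass-capped outlet end (a 10 mm long brass cap, same cross-section), z up. Lies in one of the tray's three pockets (which one varies).
- cart_green_center (a point): Middle of the green cartridge (9 mm above its origin).
- cart_green_outlet (a point): Middle of the green cartridge's brass end face (23 mm along its x from the middle).
- cart_orange: Orange 46 x 18 x 18 mm hard plastic feed cartridge, 25 g. Origin: centre of its underside as it lies; x runs along its length towards the brass-capped outlet end (a 10 mm long brass cap, same cross-section), z up. A bystander in another pocket of the tray.
- cart_white: White 46 x 18 x 18 mm hard plastic feed cartridge, 25 g. Origin: centre of its underside as it lies; x runs along its length towards the brass-capped outlet end (a 10 mm long brass cap, same cross-section), z up. A bystander in another pocket of the tray.
- tray: Fixed pocket tray 126 x 93 x 20 mm, any yaw; origin: underside centre. 3 pockets 30 mm apart along tray y; cartridges lie along tray x, brass ends to +x, undersides at 4 mm, tops at 22 mm. Ribs 20 mm high, 40 mm long fill the gaps beside them. Their ends are free above sills 9 mm high (24.5 to 29.5 mm from the middle); then finger wells to end walls at 60 mm, 12 mm high.
- pad: Fixed square cork pad 100 x 100 x 4 mm flat on the bench; origin: centre of its underside; top at z = 4 mm in its frame.
- doser: Fixed plant feeder, green housing, flat top 40 mm above the bench; origin on the bench; housing x -65 to 55, y -115 to 115 mm in its frame, and a foot (x 45 to 120, y -15 to 75 mm) with a clear tank, 60 mm diameter, centred at x 85, y 30 mm, 162 mm high over the bench. Cradle at x -20, y 65 mm; lever on the -y half.
- seat (a point): Where a seated cartridge's middle must be: 9 mm above the cradle floor, which is the housing top. Cradle 49 mm long along feeder y, 21 mm wide along feeder x. At both ends stand grey cheeks 12 mm thick, 34 mm wide, 30 mm high above the floor; along both sides lips 4 mm thick, only 5 mm high, and free space for fingers beyond.
- seat_outlet (a point): Where the brass end face of a seated cartridge must be: 23 mm from seat towards the feeder's -y. The cheek at this end has a brass inlay on top.
- lever (a joint): Angle of the red lever about the upright axis at lever_hub, 0 to 1.5 rad; starts between 0 and 0.35, grows as the lever swings clockwise seen from above. At 0.75 it points along the feeder's -x. Stiff: stays where left, about 2 N at the knob moves it. The two notches are at 0.75 and 1.35.
- lever_hub (a point): Pivot of the lever, 47 mm above the bench.
- lever_knob (a point): Mid-height of the upright black round knob on the lever, 16 mm diameter, from 17 mm below to 16 mm above this point, 60 mm from the pivot. Take it from above or push it sideways.
- lever_nose (a point): Tip of the lever's nose, 80 mm from the pivot, 47 mm above the bench.
- mark_yellow: Yellow dot of 15 mm diameter on the steel quadrant, in one of the two notches, 80 mm from the pivot: the notch wanted. It lies under the nose when the lever is in that notch. Which of the two notches it marks varies.
- mark_grey: Black dot of 15 mm diameter in the other notch: not wanted.
- seedling: Loose terracotta pot with a seedling, 56 mm diameter, pot 55 mm high, leaves to 73 mm; origin: centre of its underside. Stands behind the cork pad, about 105 mm from the pad's centre. Bystander.
- sprayer: Loose clear mist bottle, 52 mm diameter, 170 mm high; origin: centre of its underside. Bystander. Beside it, at the back of the bench beyond x = 0.68 m, stand a fixed cobalt planter with leaves to 215 mm and a fixed clear propagation box 175 mm high.
- pruner: Loose black pruner lying on the bench, about 165 mm long along its x, 60 mm wide, 18 mm high; origin near its pivot. Bystander.
- fork: Loose aluminium hand fork lying on the bench, 240 mm long along its x (-120 to 120 mm), 70 mm wide at the tines, 24 mm high. Bystander.
- pebble_tray: Loose white ceramic tray of pebbles, 140 x 100 x 24 mm; origin: centre of its underside. Bystander.
Mind the look-alikes: they are no part of the job. Several things have the shape of the cart_green; the one meant has the colours described above. Several things look just like the pad: the one meant starts farthest to the robot's left.

How it is judged:
By the outcome, as a careful person would: the job done as asked, in the order asked, and still so for the second after the job is handed in, with the robot touching nothing.
It also fails if it takes over 72 s, if anything falls off the work surface, if the arm or the gripper's body presses on something with over 40 N, if the wrist force passes 120 N, or if a joint passes its speed limit or range.

## Working session

There is one attempt and no reset: what is moved stays moved. The work goes in short steps, Python scripts to look and compute and a tool call to move; the robot and the scene stay as the last step left them, time stands still between calls to the robot, and variables do not carry over. Pictures are saved under pics/ and viewed, at most 10 in all, crops included, and the job is handed in when it is done.

Besides the shell and the picture viewer there is one more tool, called after "Call:" as name(argument=value, ...) on one line, values as JSON. jog_arm: Moves the arm, as the interface text tells. Its arguments: {"type":"object","properties":{"plan":{"type":"array"},"squeeze":{"type":"number"}},"required":["plan"]}

```bash
ls; mkdir -p pics; cat > h.py <<'E'
import numpy as np,cv2
from scipy.spatial.transform import Rotation as R
from bench import status,camera,order
np.set_printoptions(precision=4,suppress=True)
def save(n,im,f=1):
    cv2.imwrite('pics/'+n+'.png',cv2.cvtColor(cv2.resize(im,None,fx=f,fy=f,interpolation=cv2.INTER_CUBIC),cv2.COLOR_RGB2BGR))
def pt(c,u,v,z=None):
    # world point from pixel, by depth map
    d=c['z_map'][int(round(v)),int(round(u))] if z is None else z
    p=np.array([(u-c['cx'])/c['fx']*d,(v-c['cy'])/c['fy']*d,d,1])
    return (c['world_from_camera']@p)[:3]
def onplane(c,u,v,h):
    T=c['world_from_camera'];r=T[:3,:3]@np.array([(u-c['cx'])/c['fx'],(v-c['cy'])/c['fy'],1])
    return T[:3,3]+r*(h-T[2,3])/r[2]
E
python3 - <<'E'
from h import *
for n in('top','side'):
    c=camera(n);save(n,c['image'],1.25);np.savez(n,**c)
    print(n,c['fx'],c['fy'],c['cx'],c['cy'],c['world_from_camera'])
print(status.read_state())
E
```

```text
pics
top 422.67214806757227 422.67214806757227 322.1216491733467 196.44880475350703 [[ 0.0151 -0.9865  0.1634  0.3304]
 [-0.9999 -0.0141  0.0069  0.0238]
 [-0.0045 -0.1634 -0.9865  1.3334]
 [ 0.      0.      0.      1.    ]]
side 398.4732848096182 398.4732848096182 320.1705920062965 199.48255112693525 [[-0.8269 -0.389   0.4061  0.0396]
 [-0.5623  0.5665 -0.6024  0.7626]
 [ 0.0043 -0.7265 -0.6872  0.9125]
 [ 0.      0.      0.      1.    ]]
{'time': 0.1, 'joint_positions': array([ 1.2274,  0.3328, -0.0647,  1.4609,  0.0216,  1.3499, -0.0885]), 'joint_vel': array([ 0.001 , -0.0023,  0.0011, -0.0007, -0.002 ,  0.0006,  0.0003]), 'joint_torque': array([  0.0015, -62.4551,   0.0248, -39.0718,  -0.0613,   0.0366,
         0.0001]), 'ee_pos': array([ 0.197 , -0.5928,  0.2219]), 'eef_rot': array([ 0.9872,  0.1597, -0.0001, -0.0006]), 'ft_force': array([ 0.3125,  0.2366, -0.9119]), 'torque': array([-0.0065,  0.0031, -0.017 ]), 'grip_force': 0.0, 'width': 0.08705868669080785}
```

View pics/top.png

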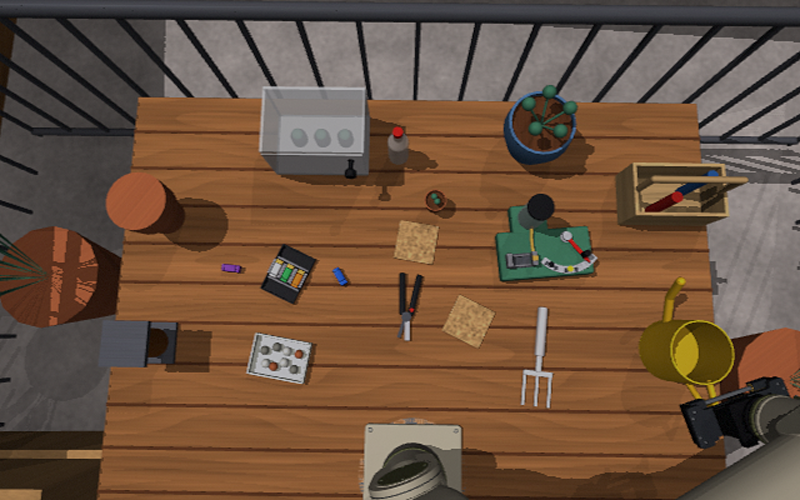

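View pics/side.png

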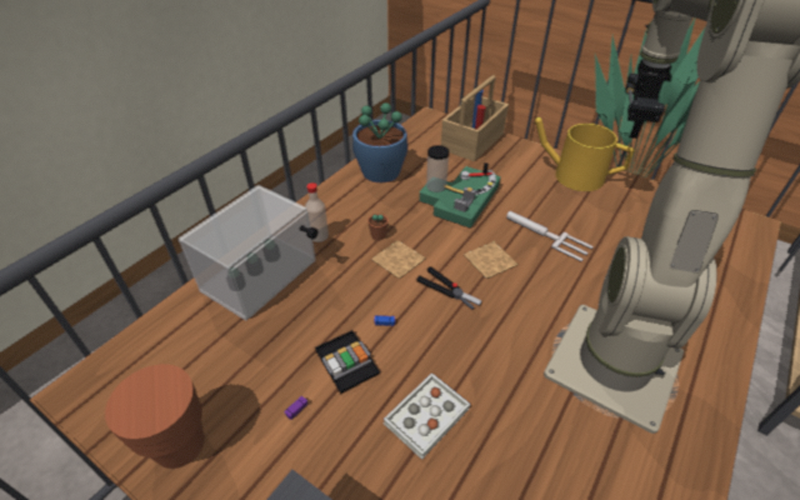

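The top view shows the tray with three cartridges at about (288,273), the wanted pad at (416,242) with the seedling behind it, and the feeder at (545,245). The side view agrees. I'll enlarge the tray and the feeder.

```bash
python3 - <<'E'
from h import *
c=dict(np.load('top.npz'));im=c['image']
a=cv2.resize(im[190:250,200:262],None,fx=6,fy=6,interpolation=cv2.INTER_CUBIC)
b=cv2.resize(im[150:230,390:482],None,fx=4.5,fy=4.5,interpolation=cv2.INTER_CUBIC)
o=np.zeros((360,372+414,3),np.uint8);o[:,:372]=a;o[:,372:]=b[:360]
save('crop',o)
for n,u,v in [('tray',230,218),('pad',333,194),('feeder',405,212),('seedl',348,161),('cradle',416,208)]: print(n,pt(c,u,v))
E
```

```text
tray [0.4756 0.3203 0.0184]
pad [ 0.5592 -0.0015  0.0027]
feeder [ 0.4987 -0.2218  0.0472]
seedl [ 0.6506 -0.0451  0.0718]
cradle [ 0.5126 -0.2573  0.0398]
```

View pics/crop.png

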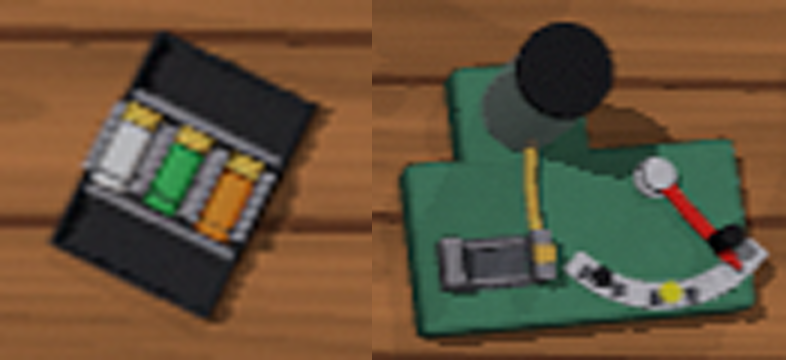

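Green is in the middle pocket with its brass end up and to the right. The cradle's brass inlay is at its right (-y) end. The yellow dot is in the middle notch (0.75), and the lever is still further right. Next come coarse poses and the shape of the gripper body.

```bash
python3 - <<'E'
from h import *
c=dict(np.load('top.npz'));s=dict(np.load('side.npz'))
q=lambda u,v,f,u0,v0:((u+.5)/f-.5+u0,(v+.5)/f-.5+v0)
A=lambda u,v,h:onplane(c,*q(u,v,6,200,190),h)
B=lambda u,v,h:onplane(c,*q(u-372,v,4.5,390,150),h)
t=[A(160,32,.012),A(320,105,.012),A(212,320,.012),A(52,243,.012)]
print('tray',np.array(t),np.mean(t,0));print('edges',[np.linalg.norm(t[i]-t[i-1]) for i in range(4)])
d=(t[0]+t[1]-t[2]-t[3]);print('yaw',np.degrees(np.arctan2(d[1],d[0])))
print('green top ends',A(193,137,.022),A(163,205,.022))
f=[B(402,168,.04),B(738,140,.04),B(756,308,.04),B(420,335,.04)]
print('feeder',np.array(f));print([np.linalg.norm(f[i]-f[i-1]) for i in range(4)])
print('cradle',B(446,262,.07),B(545,258,.07),'hub',B(655,176,.055),'yellow',B(672,292,.042),'black',B(601,278,.042),'knob',B(728,238,.08))
p=[onplane(c,u/1.25-.1,v/1.25-.1,.004) for u,v in[(398,220),(439,223),(435,265),(394,260)]];print('pad',np.array(p),np.mean(p,0))
# gripper cloud in tool frame
st=status.read_state();Rt=R.from_quat(st['eef_rot']).as_matrix();P=st['ee_pos']
for cc in(c,s):
    v,u=np.mgrid[:400,:640];z=cc['z_map'];k=np.stack([(u-cc['cx'])/cc['fx']*z,(v-cc['cy'])/cc['fy']*z,z],-1).reshape(-1,3)[z.ravel()>0]
    T=cc['world_from_camera'];w=k@T[:3,:3].T+T[:3,3];g=(w-P)@Rt
    for a in range(-210,10,15):
        m=(g[:,2]>a/1e3)&(g[:,2]<=(a+15)/1e3)&(abs(g[:,0])<.15)&(abs(g[:,1])<.15)
        if m.sum()>3: print(a,m.sum(),g[m,:2].min(0),g[m,:2].max(0))
w=camera('wrist');np.savez('w0',**w);print(w['mount'],w['fx'],w['cx'],w['cy'])
E
```

```text
tray [[0.5497 0.3374 0.012 ]
 [0.512  0.2511 0.012 ]
 [0.3986 0.3025 0.012 ]
 [0.4373 0.388  0.012 ]] [0.4744 0.3198 0.012 ]
edges [np.float64(0.12329151023421717), np.float64(0.09422275768819803), np.float64(0.12453535613483195), np.float64(0.09389906407895866)]
yaw -24.30089741413072
green top ends [0.4928 0.3149 0.022 ] [0.4571 0.3287 0.022 ]
feeder [[ 0.5778 -0.1974  0.04  ]
 [ 0.6009 -0.4301  0.04  ]
 [ 0.484  -0.4374  0.04  ]
 [ 0.4622 -0.208   0.04  ]]
[np.float64(0.11612005348871063), np.float64(0.23385877199096283), np.float64(0.11706120824368275), np.float64(0.23038373349730212)]
cradle [ 0.5084 -0.2208  0.07  ] [ 0.5121 -0.2871  0.07  ] hub [ 0.5718 -0.3672  0.055 ] yellow [ 0.4939 -0.3799  0.042 ] black [ 0.5029 -0.3318  0.042 ] knob [ 0.5258 -0.4066  0.08  ]
pad [[ 0.6173  0.0464  0.004 ]
 [ 0.6109 -0.059   0.004 ]
 [ 0.5021 -0.0493  0.004 ]
 [ 0.5133  0.0548  0.004 ]] [ 0.5609 -0.0018  0.004 ]
-210 165 [-0.0246 -0.0449] [0.0435 0.0143]
-195 26 [-0.0115 -0.0391] [ 0.0393 -0.0024]
-180 522 [-0.0364 -0.0539] [0.0391 0.0138]
-165 143 [-0.0351 -0.0533] [0.0386 0.0104]
-150 7
[... 459 characters left out ...]
07 [-0.0382 -0.0554] [0.0371 0.0113]
-165 97 [-0.0332 -0.0548] [ 0.0365 -0.0017]
-150 89 [-0.0215 -0.0584] [0.026  0.0068]
-135 106 [-0.0243 -0.0557] [0.0265 0.0107]
-120 322 [-0.0375 -0.1006] [0.0376 0.0923]
-105 147 [-0.0371 -0.0994] [0.0373 0.0939]
-90 172 [-0.0371 -0.0928] [0.0376 0.0778]
-75 31 [-0.0376 -0.0898] [0.0365 0.0864]
-60 27 [-0.0103 -0.0641] [ 0.0107 -0.0509]
-45 31 [-0.0119 -0.0613] [ 0.0109 -0.0494]
-30 30 [-0.011  -0.0569] [ 0.0108 -0.0477]
-15 35 [-0.012 -0.058] [0.0104 0.0521]
[[ 0.0002 -0.9664 -0.257   0.07  ]
 [ 1.     -0.0002  0.0019  0.0002]
 [-0.0019 -0.257   0.9664 -0.1617]
 [ 0.      0.      0.      1.    ]] 309.70691628693146 318.23123347749987 199.67089907558866
```

```bash
cat >> h.py <<'E'
def go(p,yaw,lean=0):
    "row (rotvec, shift mm) to TCP p, tool y at world yaw deg, leaning to tool +x by lean deg"
    s=status.read_state();R0=R.from_quat(s['eef_rot']);a=np.radians(yaw)
    y=np.array([np.cos(a),np.sin(a),0]);z=np.array([0,0,-1.]);M=np.stack([np.cross(y,z),y,z],1)
    Rt=R.from_matrix(M)*R.from_rotvec([0,-np.radians(lean),0])
    print('rv',(R0.inv()*Rt).as_rotvec().round(3),'mm',(R0.inv().apply(np.array(p)-s['ee_pos'])*1e3).round(1),'at',s['ee_pos'],'t',s['time'])
def wpix(w,pw,s):
    "world points -> wrist pixels"
    Rt=R.from_quat(s['eef_rot']);t=Rt.inv().apply(np.atleast_2d(pw)-s['ee_pos'])
    c=(t-w['mount'][:3,3])@w['mount'][:3,:3];th=np.arctan2(np.hypot(c[:,0],c[:,1]),c[:,2]);k=np.arctan2(c[:,1],c[:,0])
    return np.stack([w['cx']+w['fx']*th*np.cos(k),w['cy']+w['fx']*th*np.sin(k)],1)
def wplane(w,uv,h,s):
    "wrist pixel -> world point on plane z=h"
    uv=np.atleast_2d(uv)-[w['cx'],w['cy']];r=np.hypot(*uv.T);th=r/w['fx']
    d=np.stack([np.sin(th)*uv[:,0]/r,np.sin(th)*uv[:,1]/r,np.cos(th)],1)
    Rt=R.from_quat(s['eef_rot']).as_matrix();D=d@w['mount'][:3,:3].T@Rt.T;o=Rt@w['mount'][:3,3]+s['ee_pos']
    return o+D*((h-o[2])/D[:,2])[:,None]
E
python3 -c "
from h import *
go([.197,-.5,.4],-71.6);go([.474,.32,.14],-24.3)"
```

```text
rv [-0.001  0.    -0.   ] mm [  29.3  -88.3 -178. ] at [ 0.197  -0.5929  0.222 ] t 0.15
rv [-0.001 -0.    -0.826] mm [ 550.7 -778.8   82.7] at [ 0.197  -0.5929  0.222 ] t 0.15
```

Call:
jog_arm(plan=[[0,0,0,0,0,-50,1],[0,0,0,0,0,-100,1],[0,0,0,0,0,-150,1],[0,0,-0.4,443,-372,-150,1],[0,0,-0.4,443,-372,-150,1],[0,0,-0.4,443,-372,-150,1],[0,0,-0.4,443,-372,-150,1],[0,0,-0.4,443,-372,-150,1],[0,0,-0.4,443,-372,-150,1],[0,0,-0.4,443,-372,-150,1],[0,0,-0.4,443,-372,-150,1],[0,0,-0.4,443,-372,-150,1]])

```text
time: 1.35
ee_pos: [0.4334, -0.2079, 0.3726]
eef_rot: [0.936, 0.353, -0.0, 0.0]
ft_force: [1.9, -1.2, -0.2]
width: 0.0871
grip_force: 0.0
```

```bash
python3 -c "
from h import *
go([.474,.32,.14],-24.3)"
```

```text
rv [ 0.     0.    -0.426] mm [ 378.9 -370.   232.3] at [ 0.4334 -0.2079  0.3726] t 1.35
```

Call:
jog_arm(plan=[[0,0,-0.426,379,-370,50,1],[0,0,-0.426,379,-370,50,1],[0,0,-0.426,379,-370,50,1],[0,0,-0.426,379,-370,50,1],[0,0,-0.426,379,-370,50,1],[0,0,-0.426,379,-370,50,1],[0,0,-0.426,379,-370,180,1],[0,0,-0.426,379,-370,232,1],[0,0,-0.426,379,-370,232,1],[0,0,-0.426,379,-370,232,1],[0,0,-0.426,379,-370,232,1],[0,0,-0.426,379,-370,232,1]])

```text
time: 2.55
ee_pos: [0.4729, 0.3131, 0.1447]
eef_rot: [0.84, 0.542, -0.0, 0.0]
ft_force: [0.4, 0.2, 0.6]
width: 0.0869
grip_force: 0.0
```

```bash
python3 - <<'E'
from h import *
s=status.read_state();w=camera('wrist');np.savez('w1',s=s,**w)
print(s['ee_pos'],s['eef_rot'],s['joint_vel'])
g=w['image'][:400];save('w1',g,1.25)
E
```

```text
[0.4729 0.3131 0.1447] [ 0.8402  0.5422 -0.0001  0.0001] [-0.9807  0.894   0.2201 -0.1656  0.7402 -0.3906 -0.9764]
```

View pics/w1.png

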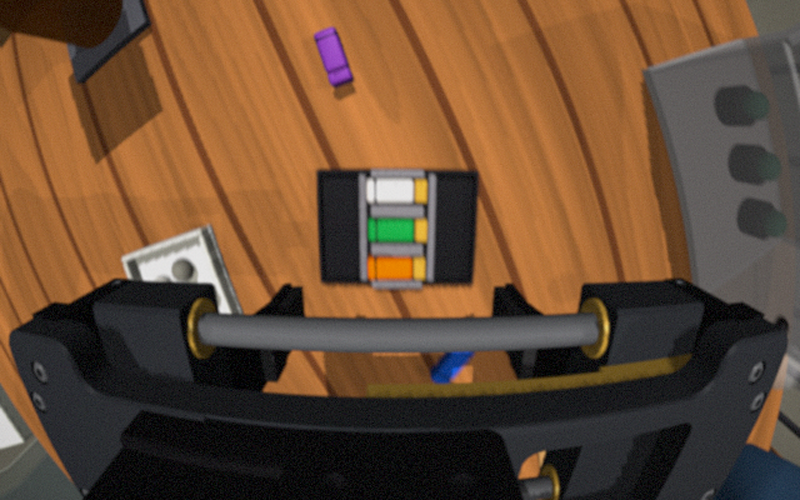

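The wrist view shows the tray at (318–478,170–285), with green in the middle at (368–428,218–243) and its brass end to the right. I'll take a settled frame and measure.

```bash
python3 - <<'E'
from h import *
for i in range(3): camera('wrist')
s=status.read_state();w=camera('wrist');np.savez('w1',s=s,**w);t=dict(np.load('top.npz'))
print(s['ee_pos'],np.abs(s['joint_vel']).max())
def masks(im):
    h=cv2.cvtColor(im,cv2.COLOR_RGB2HSV);return cv2.inRange(h,(50,120,50),(75,255,255)),h
m,h=masks(w['image']);n,l,st,cc=cv2.connectedComponentsWithStats(m)
for i in range(1,n):
    if st[i][4]>150: print(st[i],cc[i])
i=[k for k in range(1,n) if st[k][4]>150 and 150<cc[k][1]<220 and 250<cc[k][0]<400][0]
box=cv2.boxPoints(cv2.minAreaRect(np.argwhere(l==i)[:,::-1].astype(np.float32)))
print('green box',box)
for hh in(.015,.022,.03): print(hh,'wrist centroid',wplane(w,cc[i],hh,s))
print('corners',wplane(w,box,.022,s))
m2,_=masks(t['image']);n2,l2,st2,c2=cv2.connectedComponentsWithStats(m2)
k=[k for k in range(1,n2) if np.hypot(c2[k][0]-229,c2[k][1]-219)<5 ][0]
for hh in(.015,.022,.03):print('top',st2[k][4],onplane(t,*c2[k],hh))
# depth: z_map wrist and top at green
Z=w['z_map'];u,v=cc[i];print('zmap',Z[int(v),int(u)]);print('topdepth',pt(t,*c2[k]))
sm=w['image'][120:240,240:400];save('w1c',sm,5)
E
```

```text
[0.472  0.3125 0.1454] 0.05228297287471979
[296 174  37  21 705] [314.0468 184.217 ]
green box [[295.4324 193.5946]
 [296.0655 173.9698]
 [332.5759 175.1476]
 [331.9428 194.7723]]
0.015 wrist centroid [[0.4713 0.3206 0.015 ]]
0.022 wrist centroid [[0.472  0.3219 0.022 ]]
0.03 wrist centroid [[0.4728 0.3234 0.03  ]]
corners [[0.4521 0.3209 0.022 ]
 [0.4607 0.3377 0.022 ]
 [0.4914 0.3227 0.022 ]
 [0.4833 0.3056 0.022 ]]
top 67 [0.4715 0.3262 0.015 ]
top 67 [0.4708 0.3246 0.022 ]
top 67 [0.4699 0.3227 0.03  ]
zmap 0.29253963
topdepth [0.4709 0.3247 0.0214]
```

View pics/w1c.png

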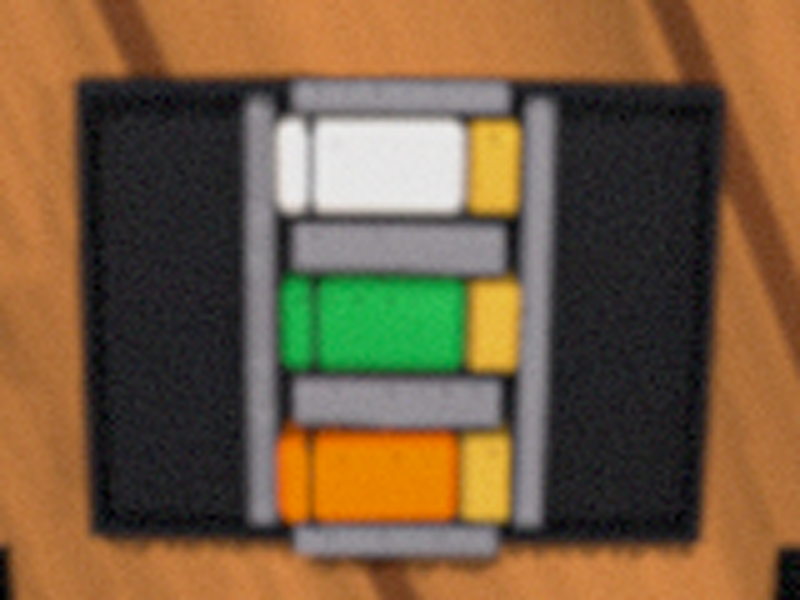

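```bash
python3 - <<'E'
from h import *
f=np.load('w1.npz',allow_pickle=True);w={k:f[k] for k in f};s=w['s'].item()
q=np.array([(283,275),(520,275),(520,372),(283,371)]);P=wplane(w,(q+.5)/5-.5+[240,120],.022,s)
d=P[1]+P[2]-P[0]-P[3];c=P.mean(0);yaw=np.degrees(np.arctan2(d[1],d[0]))
print(P,c,np.linalg.norm(d)/2,np.linalg.norm(P[1]-P[2]),yaw)
q=np.array([(80,83),(722,92),(698,540),(95,533)]);T=wplane(w,(q+.5)/5-.5+[240,120],.012,s)
d2=T[1]+T[2]-T[0]-T[3];print('tray',T.mean(0),np.linalg.norm(d2)/2,np.degrees(np.arctan2(d2[1],d2[0])))
go([c[0],c[1],.0115],yaw);go([c[0],c[1],.05],yaw)
E
```

```text
[[0.4606 0.3372 0.022 ]
 [0.5011 0.319  0.022 ]
 [0.4937 0.3018 0.022 ]
 [0.4527 0.3204 0.022 ]] [0.477  0.3196 0.022 ] 0.04470114158857727 0.01873043403224487 -24.249092524891477
tray [0.4762 0.3188 0.012 ] 0.12357299852170142 -24.877995229038426
rv [-0.     0.    -0.001] mm [  8.9   0.4 135.1] at [0.4731 0.3117 0.1466] t 2.8
rv [-0.     0.    -0.001] mm [ 8.9  0.4 96.6] at [0.4731 0.3117 0.1466] t 2.8
```

Call:
jog_arm(plan=[[0,0,0,8.5,0,0,1],[0,0,0,8.5,0,50,1],[0,0,0,8.5,0,100,1],[0,0,0,8.5,0,100,1],[0,0,0,8.5,0,100,1],[0,0,0,8.5,0,100,1],[0,0,0,8.5,0,100,1]])

```text
time: 3.5
ee_pos: [0.478, 0.3206, 0.0492]
eef_rot: [0.84, 0.542, 0.002, 0.0]
ft_force: [-0.6, -0.2, 0.2]
width: 0.087
grip_force: 0.0
```

```bash
python3 -c "
from h import *
go([.4766,.3193,.0112],-24.5)
print(status.read_state()['joint_vel'],status.read_state()['joint_positions'])"
```

```text
rv [ 0.003 -0.003  0.003] mm [-1.8 -0.8 38. ] at [0.478  0.3206 0.0492] t 3.5
[-0.0014  0.0073  0.0048  0.0108  0.0045 -0.0067 -0.0039] [ 0.0206  0.5355 -0.8644  1.7474  0.46    1.0699 -1.4252]
```

Call:
jog_arm(plan=[[0,0,0,-1.5,-0.8,10,0.6],[0,0,0,-1.5,-0.8,20,0.6],[0,0,0,-1.5,-0.8,30,0.6],[0,0,0,-1.5,-0.8,38,0.6],[0,0,0,-1.5,-0.8,38,0.6],[0,0,0,-1.5,-0.8,38,0.6],[0,0,0,-1.5,-0.8,38,-1],[0,0,0,-1.5,-0.8,38,-1],[0,0,0,-1.5,-0.8,38,-1],[0,0,0,-1.5,-0.8,38,-1],[0,0,0,-1.5,-0.8,38,-1],[0,0,0,-1.5,-0.8,38,-1]], squeeze=20)

```text
time: 4.7
ee_pos: [0.4754, 0.3195, 0.0095]
eef_rot: [0.84, 0.543, 0.001, -0.0]
ft_force: [-2.2, 0.0, 7.5]
width: 0.0459
grip_force: 20.8
```

Call:
jog_arm(plan=[[0,0,0,0,0,-5,-1],[0,0,0,0,0,-20,-1],[0,0,0,0,0,-50,-1],[0,0,0,0,0,-80,-1],[0,0,0,0,0,-110,-1],[0,0,0,0,0,-110,-1],[0,0,0,0,0,-110,-1]], squeeze=25)

```text
time: 5.4
ee_pos: [0.4755, 0.3187, 0.1196]
eef_rot: [0.84, 0.542, 0.001, 0.0]
ft_force: [-0.4, -1.2, -1.2]
width: 0.0456
grip_force: 25.0
```

```bash
python3 - <<'E'
from h import *
s=status.read_state();w=camera('wrist');print(s['width'],s['ft_force']);save('w2',w['image'],1.25)
go([.55,.005,.10],-84.5)
E
```

```text
0.045550986025435385 [-0.4108 -1.1904 -1.1955]
rv [0.001 0.    1.051] mm [-254.7  197.2   18.8] at [0.4751 0.3183 0.1186] t 5.45
```

View pics/w2.png

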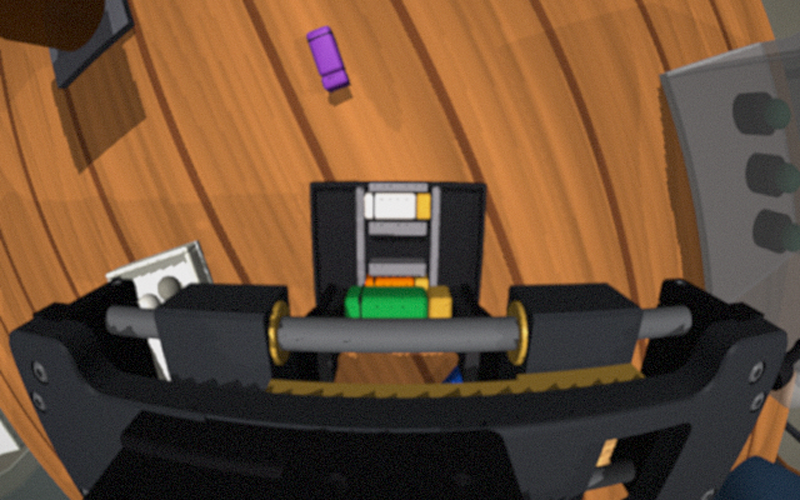

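Green is held at (345–450,287–320) and level, and the other two are still in their pockets. Next I carry it to the pad.

Call:
jog_arm(plan=[[0,0,0.15,-35,28,0,-1],[0,0,0.3,-70,55,0,-1],[0,0,0.45,-106,82,0,-1],[0,0,0.6,-141,109,0,-1],[0,0,0.75,-177,137,0,-1],[0,0,0.9,-212,164,0,-1],[0,0,1.05,-240,186,5,-1],[0,0,1.051,-255,197,10,-1],[0,0,1.051,-255,197,40,-1],[0,0,1.051,-255,197,70,-1],[0,0,1.051,-255,197,70,-1],[0,0,1.051,-255,197,70,-1]])

```text
time: 6.65
ee_pos: [0.5492, 0.0062, 0.0483]
eef_rot: [0.999, 0.05, -0.001, -0.0]
ft_force: [0.1, 0.7, 0.5]
width: 0.0459
grip_force: 25.0
```

```bash
python3 - <<'E'
from h import *
go([.55,.005,.0105],-84.5)
t=camera('top');z=t['z_map']
for u,v in [(325,203),(340,190),(330,185),(322,190)]: print(pt(t,u,v))
E
```

```text
rv [-0.001  0.002  0.003] mm [ 0.8  1.3 37.8] at [0.5492 0.0062 0.0483] t 6.65
[0.4587 0.0237 0.4766]
[ 0.4815 -0.0059  0.5027]
[0.4954 0.014  0.4818]
[0.4869 0.0303 0.47  ]
```

Call:
jog_arm(plan=[[0,0,0,0,0,12,-1],[0,0,0,0,0,24,-1],[0,0,0,0,0,32,-1],[0,0,0,0,0,36,-1],[0,0,0,0,0,37,-1],[0,0,0,0,0,38,-1],[0,0,0,0,0,38,-1],[0,0,0,0,0,38,-1]])

```text
time: 7.5
ee_pos: [0.55, 0.0052, 0.0108]
eef_rot: [0.999, 0.048, 0.0, 0.0]
ft_force: [0.3, 0.8, -0.5]
width: 0.0456
grip_force: 25.0
```

Call:
jog_arm(plan=[[0,0,0,0,0,0.4,-1],[0,0,0,0,0,0.8,-1],[0,0,0,0,0,1.2,-1],[0,0,0,0,0,1.2,-1]])

```text
time: 7.9
ee_pos: [0.5498, 0.0052, 0.0095]
eef_rot: [0.999, 0.048, 0.0, 0.0]
ft_force: [-1.4, -0.1, 3.0]
width: 0.0454
grip_force: 25.0
```

Call:
jog_arm(plan=[[0,0,0,0,0,0.4,-1],[0,0,0,0,0,0.4,-1],[0,0,0,0,0,0.4,0.5],[0,0,0,0,0,0.4,0.5],[0,0,0,0,0,0.4,0.5],[0,0,0,0,0,0.4,0.5],[0,0,0,0,0,-20,0.5],[0,0,0,0,0,-60,0.5],[0,0,0,0,0,-80,0.5],[0,0,0,0,0,-80,0.5],[0,0,0,0,0,-80,0.5]])

```text
time: 9.0
ee_pos: [0.5497, 0.005, 0.0892]
eef_rot: [0.999, 0.048, 0.0, 0.0]
ft_force: [0.7, -0.7, -1.3]
width: 0.0653
grip_force: 0.0
```

```bash
python3 - <<'E'
from h import *
go([.55,.005,.09],5.4,0); go([.55,.005,.09],5.4,25)
E
```

```text
rv [ 0.001  0.    -1.569] mm [ 0.3  0.1 -0.8] at [0.5497 0.005  0.0892] t 9.0
rv [-0.341 -0.342 -1.542] mm [ 0.3  0.1 -0.8] at [0.5497 0.005  0.0892] t 9.0
```

Call:
jog_arm(plan=[[-0.341,-0.342,-1.542,0,0,-10,0.3],[-0.341,-0.342,-1.542,0,0,-10,0.3],[-0.341,-0.342,-1.542,0,0,-10,0.3],[-0.341,-0.342,-1.542,0,0,-10,0.3],[-0.341,-0.342,-1.542,0,0,-10,0.3],[-0.341,-0.342,-1.542,0,0,-10,0.3],[-0.341,-0.342,-1.542,0,0,-10,0.3],[-0.341,-0.342,-1.542,0,0,-10,0.3],[-0.341,-0.342,-1.542,0,0,-10,0.3],[-0.341,-0.342,-1.542,0,0,-10,0.3],[-0.341,-0.342,-1.542,0,0,-10,0.3],[-0.341,-0.342,-1.542,0,0,-10,0.3]])

```text
time: 10.2
ee_pos: [0.5484, 0.006, 0.0976]
eef_rot: [0.655, 0.724, -0.146, 0.159]
ft_force: [0.7, -0.0, -0.6]
width: 0.0566
grip_force: 0.0
```

```bash
python3 - <<'E'
from h import *
camera('wrist');s=status.read_state();w=camera('wrist');np.savez('w3',s=s,**w)
im=w['image'].copy()
save('w3',im,1.25)
print(s['joint_positions'],s['joint_vel'])
print(wpix(w,[[.55,.005,.022],[.55,.028,.022],[.55,-.018,.022]],s)*1.25)
go([.55,.005,.04],5.4,25)
E
```

```text
[ 0.297   0.4473 -0.794   1.7835  0.7443  1.3153 -0.6792] [ 0.0101 -0.004   0.0144 -0.024  -0.0113  0.0045 -0.0274]
[[399.5472 212.3597]
 [403.4045 179.3393]
 [396.1027 241.9394]]
rv [-0.002 -0.001 -0.003] mm [24.5  0.7 53. ] at [0.5493 0.005  0.0983] t 10.3
```

View pics/w3.png

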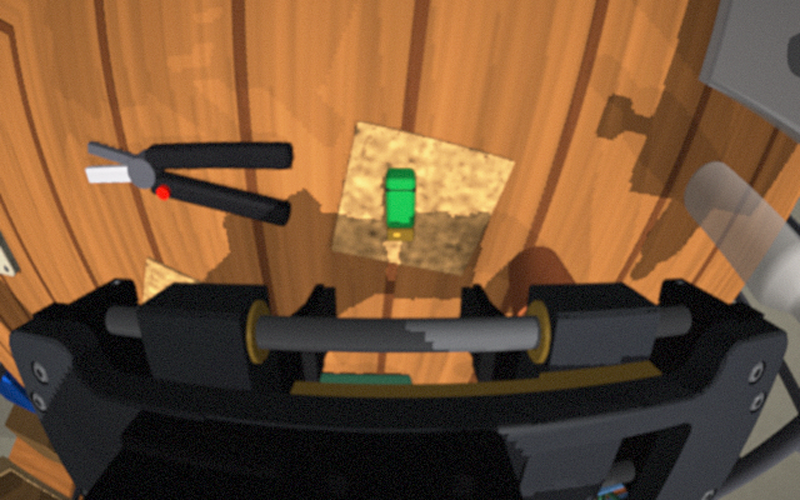

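The cartridge lies flat on the pad at (386–415,168–242) with its brass end down the image (-y), as predicted. Now the waist grasp with a 25° lean.

```bash
python3 - <<'E'
from h import *
go([.55,.005,.046],5.4,25);go([.55,.005,.016],5.4,25)
E
```

```text
rv [-0.002 -0.001 -0.003] mm [22.   0.7 47.5] at [0.5493 0.005  0.0983] t 10.3
rv [-0.002 -0.001 -0.003] mm [34.6  0.8 74.7] at [0.5493 0.005  0.0983] t 10.3
```

Call:
jog_arm(plan=[[0,0,0,11,0.5,24,0.2],[0,0,0,22,0.5,47.5,0.2],[0,0,0,26,0.5,56,0.2],[0,0,0,30,0.5,65,0.2],[0,0,0,34.6,0.5,74.7,0.2],[0,0,0,34.6,0.5,74.7,0.2],[0,0,0,34.6,0.5,74.7,-1],[0,0,0,34.6,0.5,74.7,-1],[0,0,0,34.6,0.5,74.7,-1],[0,0,0,34.6,0.5,74.7,-1],[0,0,0,34.6,0.5,74.7,-1],[0,0,0,34.6,0.5,74.7,-1]], squeeze=20)

```text
time: 11.5
ee_pos: [0.5503, 0.005, 0.0171]
eef_rot: [0.657, 0.722, -0.146, 0.16]
ft_force: [-0.6, 0.3, 2.1]
width: 0.0174
grip_force: 20.0
```

```bash
python3 - <<'E'
from h import *
go([.55,.005,.116],5.4,25);print(status.read_state()['width'])
E
```

```text
rv [-0.    -0.001 -0.   ] mm [-41.8  -0.3 -89.7] at [0.5503 0.005  0.0171] t 11.5
0.017442048356700705
```

Call:
jog_arm(plan=[[0,0,0,-4,0,-9,-1],[0,0,0,-21,0,-45,-1],[0,0,0,-42,0,-90,-1],[0,0,0,-56,0,-122,-1],[0,0,0,-56,0,-122,-1],[0,0,0,-56,0,-122,-1]], squeeze=25)

```text
time: 12.1
ee_pos: [0.5504, 0.0058, 0.1521]
eef_rot: [0.657, 0.722, -0.145, 0.16]
ft_force: [-0.4, -0.5, -1.1]
width: 0.0177
grip_force: 25.0
```

```bash
python3 - <<'E'
from h import *
go([.51,-.255,.15],5.4,25);print(status.read_state()['width'])
E
```

```text
rv [ 0.001 -0.001 -0.001] mm [-231.1  -64.7  109.8] at [0.5504 0.0058 0.1521] t 12.1
0.01770792574571593
```

Call:
jog_arm(plan=[[0,0,0,-35,-10,16,-1],[0,0,0,-70,-20,32,-1],[0,0,0,-105,-30,49,-1],[0,0,0,-140,-40,66,-1],[0,0,0,-175,-50,82,-1],[0,0,0,-210,-60,99,-1],[0,0,0,-231,-65,110,-1],[0,0,0,-231,-65,110,-1],[0,0,0,-231,-65,110,-1],[0,0,0,-231,-65,110,-1],[0,0,0,-231,-65,110,-1]])

```text
time: 13.2
ee_pos: [0.5099, -0.2536, 0.1485]
eef_rot: [0.656, 0.723, -0.145, 0.16]
ft_force: [0.4, -1.1, 0.3]
width: 0.0175
grip_force: 25.0
```

```bash
python3 - <<'E'
from h import *
s=status.read_state();w=camera('wrist');np.savez('w4',s=s,**w)
print(s['ee_pos'],np.abs(s['joint_vel']).max(),s['joint_positions'])
im=w['image'][80:330,160:500];save('w4',im,2.3)
# feeder model prediction -> crop pixels
a=np.radians(5.4);o=np.array([.536,-.318])
F=lambda x,y,z:np.r_[o+np.array([[np.cos(a),-np.sin(a)],[np.sin(a),np.cos(a)]])@[x/1e3,y/1e3],z/1e3]
L=[(-37,89.5,70),(-3,89.5,70),(-3,101.5,70),(-37,101.5,70),(-37,40.5,70),(-3,40.5,70),(-3,28.5,70),(-37,28.5,70),(-65,115,40),(55,115,40)]
print((wpix(w,[F(*l) for l in L],s)-[160,80])*2.3)
E
```

```text
[ 0.5099 -0.2536  0.1485] 0.004368289390197861 [ 0.7458  0.2332 -0.6915  1.8696  0.6547  1.1083 -0.1364]
[[309.3073 140.3824]
 [417.9734 140.6404]
 [419.6225 106.4594]
 [307.8119 106.1944]
 [315.244  262.2455]
 [411.5033 262.4751]
 [410.0225 288.1543]
 [316.6153 287.9314]
 [229.5606  33.1892]
 [583.4489  38.8022]]
```

View pics/w4.png

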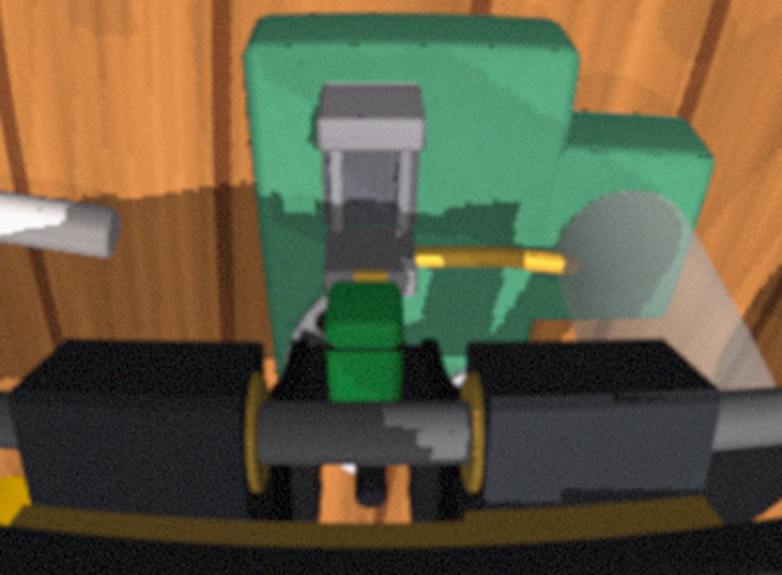

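The far cheek's top face is at about (319–424,118–150), the brass inlay at (372,275), and the held cartridge's back end is at (328–402,283–348).

```bash
python3 - <<'E'
from h import *
f=np.load('w4.npz',allow_pickle=True);w={k:f[k] for k in f};s=w['s'].item()
I=lambda q:(np.array(q,float)+.5)/2.3-.5+[160,80]
P=wplane(w,I([(319,118),(424,118),(422,150),(321,150)]),.070,s);print('cheek+y',P,P.mean(0))
Q=wplane(w,I([(327,270),(413,270)]),.070,s);print('inner -y cheek',Q,Q.mean(0))
H=wplane(w,I([(247,50),(576,58)]),.040,s);print('housing +y corners',H, np.linalg.norm(H[0]-H[1]),np.degrees(np.arctan2(*(H[1]-H[0])[[1,0]])))
G=wplane(w,I([(325,160),(417,160),(325,230),(413,230)]),.045,s);print('lips',G)
a=np.radians(5.4);ex=np.array([np.cos(a),np.sin(a),0]);ey=np.array([-np.sin(a),np.cos(a),0]);T=s['ee_pos']
for z in(-.013,.005): print(z,(wpix(w,[T+ey*.023+ex*k+[0,0,z] for k in(-.009,.009)],s)+.5-[160,80])*2.3)
c=w['image'][185:260,285:350];save('w4c',c,8)
E
```

```text
cheek+y [[ 0.4931 -0.224   0.07  ]
 [ 0.5251 -0.2208  0.07  ]
 [ 0.5261 -0.2322  0.07  ]
 [ 0.4944 -0.2353  0.07  ]] [ 0.5097 -0.2281  0.07  ]
inner -y cheek [[ 0.4995 -0.284   0.07  ]
 [ 0.5299 -0.281   0.07  ]] [ 0.5147 -0.2825  0.07  ]
housing +y corners [[ 0.4663 -0.2152  0.04  ]
 [ 0.5787 -0.2056  0.04  ]] 0.11280230546481218 4.891320093303747
lips [[ 0.4957 -0.2537  0.045 ]
 [ 0.5285 -0.2505  0.045 ]
 [ 0.4977 -0.2849  0.045 ]
 [ 0.5313 -0.2816  0.045 ]]
-0.013 [[326.7419 275.5713]
 [402.331  275.7516]]
0.005 [[323.3272 328.1592]
 [405.4651 328.3551]]
```

View pics/w4c.png

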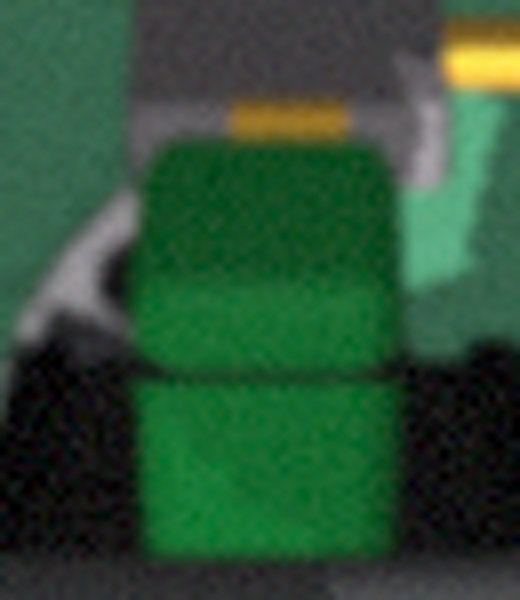

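```bash
python3 - <<'E'
from h import *
go([.5125,-.258,.09],5.3,25);go([.5125,-.258,.054],5.3,25)
E
```

```text
rv [ 0.001 -0.001  0.003] mm [20.7  2.2 55.1] at [ 0.5099 -0.2538  0.1487] t 13.25
rv [ 0.001 -0.001  0.003] mm [35.9  2.2 87.7] at [ 0.5099 -0.2538  0.1487] t 13.25
```

Call:
jog_arm(plan=[[0,0,0,7,2.2,18,-1],[0,0,0,14,2.2,37,-1],[0,0,0,20.7,2.2,55,-1],[0,0,0,20.7,2.2,55,-1],[0,0,0,20.7,2.2,55,-1],[0,0,0,20.7,2.2,55,-1]])

```text
time: 13.85
ee_pos: [0.5129, -0.259, 0.0915]
eef_rot: [0.657, 0.722, -0.145, 0.16]
ft_force: [0.1, -0.2, -0.2]
width: 0.0171
grip_force: 25.0
```

```bash
python3 - <<'E'
from h import *
s=status.read_state();w=camera('wrist');np.savez('w5',s=s,**w)
go([.5125,-.258,.056],5.3,25)
im=w['image'][120:270,230:400];save('w5',im,4)
E
```

```text
rv [0.002 0.    0.001] mm [16.1 -0.3 31.7] at [ 0.5129 -0.2591  0.0916] t 13.9
```

View pics/w5.png

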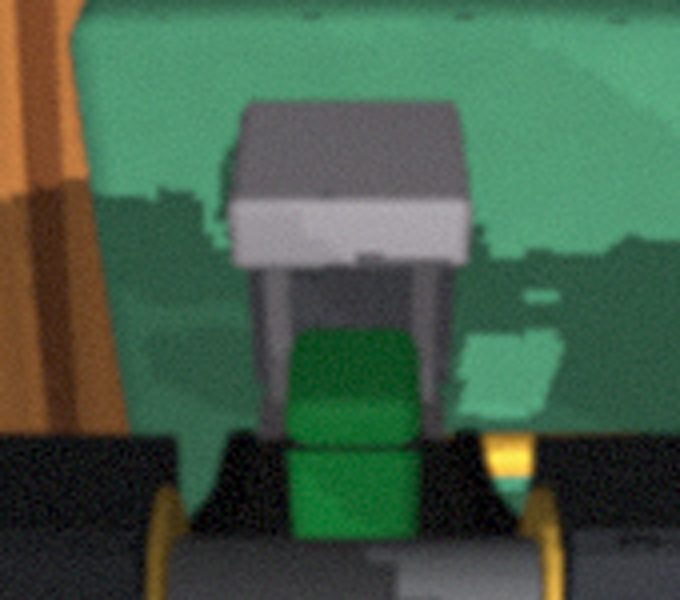

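The cartridge at (288–418) is centred between the lips (inner edges 290–414), and the cheek's inner top edge is at y≈264. Recomputing the seat.

```bash
python3 - <<'E'
from h import *
f=np.load('w5.npz',allow_pickle=True);w={k:f[k] for k in f};s=w['s'].item()
I=lambda q:(np.array(q,float)+.5)/4-.5+[230,120]
P=wplane(w,I([(229,200),(471,200),(468,265),(234,265)]),.070,s);print(P,P.mean(0))
a=np.radians(5.3);ey=np.array([-np.sin(a),np.cos(a),0]);ex=np.array([np.cos(a),np.sin(a),0]);T=s['ee_pos']
c=P.mean(0)-ey*.0305;print('seat',c,'inner-edge based',(P[2]+P[3])/2-ey*.0245)
print('tcp in feeder axes rel seat',(T-c)@ex*1e3,(T-c)@ey*1e3)
for z in(-.013,.005): print(z,(wpix(w,[T+ey*.023+ex*k+[0,0,z] for k in(-.009,.009)],s)+.5-[230,120])*4)
E
```

```text
[[ 0.4927 -0.2238  0.07  ]
 [ 0.5253 -0.2207  0.07  ]
 [ 0.5266 -0.2318  0.07  ]
 [ 0.4937 -0.2349  0.07  ]] [ 0.5096 -0.2278  0.07  ]
seat [ 0.5124 -0.2582  0.07  ] inner-edge based [ 0.5124 -0.2577  0.07  ]
tcp in feeder axes rel seat 0.40923679378637945 -0.8750604298346681
-0.013 [[288.0917 319.3683]
 [419.5751 319.5519]]
0.005 [[282.397  410.9841]
 [425.2604 411.1681]]
```

Call:
jog_arm(plan=[[0,0,0,4,-0.3,8,-1],[0,0,0,8,-0.3,16,-1],[0,0,0,12,-0.3,24,-1],[0,0,0,16,-0.3,31.7,-1],[0,0,0,16,-0.3,31.7,-1],[0,0,0,16,-0.3,31.7,-1],[0,0,0,16,-0.3,31.7,-1]])

```text
time: 14.6
ee_pos: [0.5117, -0.2581, 0.0549]
eef_rot: [0.657, 0.722, -0.145, 0.16]
ft_force: [0.5, -0.1, -0.9]
width: 0.0176
grip_force: 25.0
```

```bash
python3 - <<'E'
from h import *
go([.5124,-.258,.053],5.3,25)
E
```

```text
rv [ 0.    -0.001  0.001] mm [0.8 0.7 1.7] at [ 0.5117 -0.2581  0.0549] t 14.6
```

Call:
jog_arm(plan=[[0,0,0,0.4,0.7,0.9,-1],[0,0,0,0.6,0.7,1.4,-1],[0,0,0,0.8,0.7,1.8,-1],[0,0,0,1.0,0.7,2.3,-1],[0,0,0,1.0,0.7,2.3,-1]])

```text
time: 15.1
ee_pos: [0.5125, -0.2582, 0.0528]
eef_rot: [0.657, 0.722, -0.146, 0.16]
ft_force: [-2.4, 0.8, 6.5]
width: 0.018
grip_force: 25.0
```

Call:
jog_arm(plan=[[0,0,0,1.0,0.7,2.3,-0.1],[0,0,0,1.0,0.7,2.3,-0.1],[0,0,0,1.0,0.7,2.3,-0.1],[0,0,0,1.0,0.7,2.3,-0.1],[0,0,0,-3,0.7,-6.5,-0.1],[0,0,0,-12,0.7,-25,-0.1],[0,0,0,-28,0.7,-60,-0.1],[0,0,0,-45,0.7,-96,-0.1],[0,0,0,-45,0.7,-96,-0.1],[0,0,0,-45,0.7,-96,-0.1]])

```text
time: 16.1
ee_pos: [0.5136, -0.2586, 0.1598]
eef_rot: [0.657, 0.722, -0.145, 0.161]
ft_force: [-0.3, -0.2, -0.7]
width: 0.039
grip_force: 0.0
```

```bash
python3 - <<'E'
from h import *
s=status.read_state();w=camera('wrist');np.savez('w6',s=s,**w)
h=cv2.cvtColor(w['image'],cv2.COLOR_RGB2HSV)
m=cv2.inRange(h,(55,150,60),(70,255,255));n,l,st,cc=cv2.connectedComponentsWithStats(m)
print([(st[i].tolist(),cc[i]) for i in range(1,n) if st[i][4]>60])
c=np.array([.5124,-.258]);a=np.radians(5.3);ey=np.array([-np.sin(a),np.cos(a)]);ex=np.array([np.cos(a),np.sin(a)])
print('pred top face (back/front of green)',wpix(w,[np.r_[c+ey*v+ex*u,.058] for v in(.023,-.013,-.023) for u in(-.009,.009)],s))
t=camera('top');np.savez('t6',**t)
im=t['image'][150:230,390:482];save('t6c',im,5)
go([.5,-.30,.25],-84.7)
g=cv2.inRange(cv2.cvtColor(t['image'],cv2.COLOR_RGB2HSV),(20,150,150),(32,255,255));n,l,st,cc=cv2.connectedComponentsWithStats(g)
print([(st[i].tolist(),cc[i]) for i in range(1,n) if 390<cc[i][0]<482 and 150<cc[i][1]<235 and st[i][4]>6])
E
```

```text
[([306, 133, 22, 29, 553], array([316.3526, 146.8354]))]
pred top face (back/front of green) [[304.8882 125.7254]
 [327.9505 125.7225]
 [305.8273 163.9693]
 [327.154  163.9723]
 [306.0832 173.6341]
 [326.9396 173.6383]]
rv [0.341 0.342 1.545] mm [-75.5 -16.5 -66.7] at [ 0.5125 -0.2583  0.1576] t 16.2
[]
```

```bash
python3 - <<'E'
from h import *
go([.505,-.375,.17],-84.7)
E
```

```text
rv [0.341 0.342 1.545] mm [-109.9  -18.5   37.5] at [ 0.5125 -0.2583  0.1576] t 16.2
```

Call:
jog_arm(plan=[[0.03,0.03,0.14,-13,0,-27,-0.1],[0.341,0.342,1.545,-50,-8,5,-0.1],[0.341,0.342,1.545,-90,-15,20,-0.1],[0.341,0.342,1.545,-110,-18.5,37.5,-0.1],[0.341,0.342,1.545,-110,-18.5,37.5,-0.1],[0.341,0.342,1.545,-110,-18.5,37.5,-0.1],[0.341,0.342,1.545,-110,-18.5,37.5,-0.1],[0.341,0.342,1.545,-110,-18.5,37.5,-0.1],[0.341,0.342,1.545,-110,-18.5,37.5,-0.1],[0.341,0.342,1.545,-110,-18.5,37.5,-0.1],[0.341,0.342,1.545,-110,-18.5,37.5,-0.1],[0.341,0.342,1.545,-110,-18.5,37.5,-0.1]])

```text
time: 17.4
ee_pos: [0.5041, -0.3762, 0.1691]
eef_rot: [0.999, 0.044, -0.001, -0.001]
ft_force: [0.5, -0.1, -0.2]
width: 0.0393
grip_force: 0.0
```

```bash
cat > lev.py <<'E'
from h import *
import sys
def lev(tag):
    camera('wrist');s=status.read_state();w=camera('wrist');np.savez(tag,s=s,**w)
    print(s['ee_pos'],np.abs(s['joint_vel']).max(),s['joint_positions'])
    H=cv2.cvtColor(w['image'],cv2.COLOR_RGB2HSV);o={}
    for nm,lo,hi in [('yellow',(26,160,140),(34,255,255)),('red',(0,170,90),(6,255,255)),('knob',(0,0,0),(180,255,38)),('pale',(0,0,150),(180,40,255))]:
        n,l,st,cc=cv2.connectedComponentsWithStats(cv2.inRange(H,lo,hi))
        for i in range(1,n):
            if st[i][4]>12 and st[i][4]<3000 and cc[i][1]<260:
                h={'yellow':.043,'red':.05,'knob':.07,'pale':.055}[nm];p=wplane(w,cc[i],h,s)[0]
                if .42<p[0]<.64 and -.46<p[1]<-.28: print(nm,st[i].tolist(),cc[i].round(1),p)
                elif nm!='pale': print('  out',nm,st[i].tolist(),p[:2])
    return w,s
if __name__=='__main__': lev(sys.argv[1])
E
python3 lev.py w7
```

```text
[ 0.5046 -0.3755  0.1694] 0.030623839488512026 [ 0.9093  0.4111 -0.4468  1.4995  0.182   1.274  -1.0353]
yellow [317, 197, 14, 14, 151] [323.3 203.6] [ 0.4946 -0.382   0.043 ]
  out red [521, 65, 96, 31, 1022] [ 0.6774 -0.6712]
red [328, 129, 33, 43, 471] [344.1 149.7] [ 0.549  -0.3955  0.05  ]
red [369, 187, 6, 6, 21] [371.5 189.9] [ 0.5141 -0.4255  0.05  ]
  out red [53, 239, 5, 5, 18] [ 0.4106 -0.0331]
  out knob [611, 0, 11, 5, 21] [ 0.8017 -0.7308]
  out knob [180, 3, 54, 83, 507] [ 0.626  -0.2775]
knob [354, 168, 19, 20, 140] [363.  175.6] [ 0.5302 -0.4124  0.07  ]
  out knob [397, 227, 106, 47, 1946] [ 0.4771 -0.5014]
  out knob [136, 228, 104, 54, 1906] [ 0.4537 -0.2589]
knob [252, 228, 31, 27, 517] [270.9 243.4] [ 0.4597 -0.3366  0.07  ]
knob [354, 228, 32, 27, 553] [365.6 243.3] [ 0.4679 -0.4234  0.07  ]
pale [308, 105, 30, 31, 653] [322.8 119.9] [ 0.574  -0.3736  0.055 ]
pale [252, 170, 25, 19, 235] [262.8 179. ] [ 0.516 -0.324  0.055]
pale [374, 170, 21, 24, 200] [384.8 183.6] [ 0.5223 -0.4363  0.055 ]
pale [262, 187, 58, 27, 632] [293.5 199.7] [ 0.499  -0.3537  0.055 ]
pale [219, 188, 10, 9, 73] [223.2 191.5] [ 0.5008 -0.2863  0.055 ]
pale [347, 188, 29, 13, 198] [361.  194.1] [ 0.5102 -0.4152  0.055 ]
pale [313, 196, 24, 20, 162] [327.2 207.9] [ 0.4941 -0.3855  0.055 ]
```

```bash
python3 - <<'E'
from h import *
f=np.load('w7.npz',allow_pickle=True);w={k:f[k] for k in f};s=w['s'].item();Rt=R.from_quat(s['eef_rot']).as_matrix()
def p3(mask):
    v,u=np.nonzero(mask);z=w['z_map'][v,u];k=z>0;u,v,z=u[k]-w['cx'],v[k]-w['cy'],z[k];r=np.hypot(u,v);t=np.tan(r/w['fx'])*z/r
    c=np.stack([u*t,v*t,z],1);return (c@w['mount'][:3,:3].T+w['mount'][:3,3])@Rt.T+s['ee_pos']
H=cv2.cvtColor(w['image'],cv2.COLOR_RGB2HSV)
for nm,lo,hi,(u0,u1,v0,v1) in [('knob',(0,0,0),(180,255,60),(345,380,160,192)),('hub',(0,0,150),(180,40,255),(305,340,103,138)),('yel',(26,160,140),(34,255,255),(315,333,195,213)),('red',(0,170,90),(6,255,255),(325,375,127,195))]:
    m=cv2.inRange(H,lo,hi);k=np.zeros_like(m);k[v0:v1,u0:u1]=m[v0:v1,u0:u1];P=p3(k)
    print(nm,len(P),np.percentile(P,[5,50,95],axis=0))
    if nm=='knob':
        T=P[P[:,2]>P[:,2].max()-.006];print(' top',len(T),T.mean(0),T.min(0),T.max(0))
E
```

```text
knob 314 [[ 0.5238 -0.4181  0.0636]
 [ 0.5303 -0.4114  0.0822]
 [ 0.5357 -0.4056  0.0836]]
 top 241 [ 0.5293 -0.4125  0.0823] [ 0.5221 -0.4197  0.0789] [ 0.5363 -0.4051  0.0848]
hub 649 [[ 0.5624 -0.3843  0.0422]
 [ 0.574  -0.3737  0.053 ]
 [ 0.5853 -0.363   0.0544]]
yel 150 [[ 0.4889 -0.3874  0.0419]
 [ 0.4945 -0.382   0.0431]
 [ 0.5002 -0.3768  0.0441]]
red 491 [[ 0.5316 -0.4109  0.048 ]
 [ 0.5481 -0.3963  0.0494]
 [ 0.5633 -0.383   0.0509]]
```

```bash
python3 - <<'E'
from h import *
go([.5293,-.4125,.100],-84.7);go([.5293,-.4125,.06],-84.7)
E
```

```text
rv [-0.     0.001  0.004] mm [20.5 39.8 69.6] at [ 0.5051 -0.3748  0.1697] t 17.5
rv [-0.     0.001  0.004] mm [ 20.6  39.9 109.6] at [ 0.5051 -0.3748  0.1697] t 17.5
```

Call:
jog_arm(plan=[[0,0,0,20.5,40,0,-0.1],[0,0,0,20.5,40,40,-0.1],[0,0,0,20.5,40,70,-0.1],[0,0,0,20.5,40,90,-0.1],[0,0,0,20.5,40,109,-0.1],[0,0,0,20.5,40,109,-0.1],[0,0,0,20.5,40,109,-0.1],[0,0,0,20.5,40,109,-1],[0,0,0,20.5,40,109,-1],[0,0,0,20.5,40,109,-1],[0,0,0,20.5,40,109,-1],[0,0,0,20.5,40,109,-1]], squeeze=8)

```text
time: 18.7
ee_pos: [0.5302, -0.413, 0.0623]
eef_rot: [0.999, 0.047, 0.001, 0.0]
ft_force: [-0.5, 1.4, 3.4]
width: 0.0159
grip_force: 8.0
```

```bash
python3 - <<'E'
from h import *
go([.5143,-.3796,.06],-84.7)
E
```

```text
rv [ 0.001 -0.001  0.001] mm [-12.7 -34.7   2.3] at [ 0.5302 -0.413   0.0623] t 18.7
```

Call:
jog_arm(plan=[[0,0,0,-3.3,-4.9,0,-1],[0,0,0,-6.3,-10.5,0,-1],[0,0,0,-8.8,-16.4,0,-1],[0,0,0,-10.7,-22.4,0,-1],[0,0,0,-12,-28.6,0,-1],[0,0,0,-12.5,-34.7,0,-1],[0,0,0,-12.5,-34.7,0,-1],[0,0,0,-12.5,-34.7,0,-1],[0,0,0,-12.5,-34.7,0,-1]])

```text
time: 19.6
ee_pos: [0.5126, -0.3791, 0.0617]
eef_rot: [0.999, 0.046, -0.001, -0.0]
ft_force: [-6.4, -0.4, 8.2]
width: 0.0158
grip_force: 8.0
```

```bash
python3 - <<'E'
from h import *
go([.5143,-.3796,.06],-84.7)
s=status.read_state();print(s['ft_force'],s['width'])
d=s['ee_pos'][:2]-[.574,-.3736];print(np.hypot(*d),np.degrees(np.arctan2(-d[1],-d[0])),'want ~5.3-6')
E
```

```text
rv [-0.001  0.002  0.   ] mm [1.7 0.6 1.7] at [ 0.5126 -0.3791  0.0617] t 19.6
[-6.3573 -0.4323  8.1943] 0.015847947016833685
0.06169488643082398 5.143169661270874 want ~5.3-6
```

Call:
jog_arm(plan=[[0,0,0,1.5,0,0,-1],[0,0,0,1.5,0,0,-0.1],[0,0,0,1.5,0,0,-0.1],[0,0,0,1.5,0,0,-0.1],[0,0,0,1.5,0,-15,-0.1],[0,0,0,1.5,0,-50,-0.1],[0,0,0,1.5,0,-100,-0.1],[0,0,0,1.5,0,-110,-0.1],[0,0,0,1.5,0,-110,-0.1],[0,0,0,1.5,0,-110,-0.1]])

```text
time: 20.6
ee_pos: [0.5152, -0.3793, 0.1713]
eef_rot: [0.999, 0.046, 0.0, -0.0]
ft_force: [-0.0, 0.2, -0.9]
width: 0.0393
grip_force: 0.0
```

```bash
python3 - <<'E'
from lev import *
w,s=lev('w8');Rt=R.from_quat(s['eef_rot']).as_matrix()
H=cv2.cvtColor(w['image'],cv2.COLOR_RGB2HSV)
v,u=np.mgrid[:400,:640];z=w['z_map'];x,y=u-w['cx'],v-w['cy'];r=np.hypot(x,y)+1e-9;t=np.tan(np.minimum(r/w['fx'],1.4))*z/r
P=(np.stack([x*t,y*t,z],-1)@w['mount'][:3,:3].T+w['mount'][:3,3])@Rt.T+s['ee_pos']
hub=np.array([.574,-.3736])
d=np.hypot(*(P[...,:2]-hub).transpose(2,0,1))
red=((cv2.inRange(H,(0,150,70),(8,255,255))+cv2.inRange(H,(172,150,70),(180,255,255)))>0)&(d<.09)
k=(P[...,2]>.076)&(P[...,2]<.09)&(d<.08)&(d>.045)&(v<240)
for n,m in(('red',red),('nose',red&(d>.068)),('knobtop',k)):
    q=P[m];dd=np.median(q[:,:2],0)-hub;print(n,m.sum(),np.median(q,0),np.hypot(*dd),np.degrees(np.arctan2(-dd[1],-dd[0])))
E
```

```text
[ 0.5149 -0.3791  0.1705] 0.012228664474142253 [ 0.899   0.4327 -0.4462  1.4683  0.1894  1.2847 -1.0429]
yellow [312, 211, 4, 8, 19] [313.3 214.7] [ 0.4925 -0.3769  0.043 ]
yellow [319, 211, 7, 9, 30] [323.  215.3] [ 0.4927 -0.3865  0.043 ]
  out red [516, 75, 97, 32, 1191] [ 0.6729 -0.6665]
red [313, 144, 11, 46, 453] [318.4 166.4] [ 0.5415 -0.3774  0.05  ]
  out knob [598, 0, 28, 10, 60] [ 0.8048 -0.7271]
  out knob [629, 19, 11, 6, 13] [ 0.8024 -0.7821]
  out knob [178, 21, 48, 82, 472] [ 0.6235 -0.2775]
knob [311, 190, 16, 22, 252] [319.1 200.2] [ 0.5149 -0.3805  0.07  ]
knob [269, 201, 9, 4, 13] [273.5 202.7] [ 0.5088 -0.3406  0.07  ]
knob [136, 228, 141, 78, 2867] [211.8 257.1] [ 0.4481 -0.2819  0.07  ]
knob [252, 229, 31, 26, 514] [271.  243.3] [ 0.4697 -0.3401  0.07  ]
knob [354, 228, 31, 27, 546] [365.5 243.4] [ 0.4777 -0.427   0.07  ]
  out knob [397, 228, 105, 43, 1918] [ 0.4868 -0.5053]
pale [304, 116, 29, 29, 629] [318.1 130.1] [ 0.5749 -0.374   0.055 ]
pale [214, 174, 10, 10, 89] [218.2 178.3] [ 0.5233 -0.2842  0.055 ]
pale [358, 179, 32, 30, 378] [373.5 192. ] [ 0.5235 -0.4306  0.055 ]
pale [248, 180, 25, 19, 228] [258.9 189.1] [ 0.5163 -0.3242  0.055 ]
pale [258, 196, 54, 27, 595] [288.5 209.2] [ 0.4995 -0.3532  0.055 ]
pale [215, 198, 10, 10, 89] [219.8 202.3] [ 0.4999 -0.2862  0.055 ]
pale [352, 201, 7, 12, 25] [355.  207.8] [ 0.5066 -0.4151  0.055 ]
pale [308, 206, 32, 19, 189] [325.6 216.1] [ 0.496  -0.3885  0.055 ]
red 534 [ 0.5409 -0.3771  0.0495] 0.033251528928309675 6.081110494934491
nose 15 [ 0.4959 -0.3814  0.0491] 0.07846998496062048 5.698451215523886
knobtop 469 [ 0.5198 -0.375   0.0824] 0.05420533982833277 1.445481864106769
```

```bash
python3 - <<'E'
from h import *
c=camera('side');m=cv2.inRange(cv2.cvtColor(c['image'],cv2.COLOR_RGB2HSV),(55,170,60),(70,255,255));n,l,st,cc=cv2.connectedComponentsWithStats(m)
for i in range(1,n):
    if st[i][4]>8:
        v,u=np.nonzero(l==i);P=np.array([pt(c,a,b) for a,b in zip(u,v)]);print(st[i],P.mean(0),P.max(0))
s0=dict(np.load('side.npz'));d=np.abs(c['image'].astype(int)-s0['image']).max(2)>60
for nm,(u0,u1,v0,v1) in dict(seedling=(290,315,165,195),orange_white=(255,300,268,300),pruner=(330,390,210,250),fork=(400,480,165,210),sprayer=(240,265,145,195)).items(): print(nm,d[v0:v1,u0:u1].mean())
print(status.read_state()['ft_force'])
E
```

```text
seedling 0.0
orange_white 0.06041666666666667
pruner 0.0
fork 0.0
sprayer 0.0
[ 0.0682  0.5448 -0.3726]
```

```bash
python3 - <<'E'
from h import *
f=np.load('w8.npz',allow_pickle=True);w={k:f[k] for k in f};s=w['s'].item()
c=np.array([.5124,-.258]);a=np.radians(5.3);ey=np.array([-np.sin(a),np.cos(a)])
for v in(.018,.008,0,-.008,-.018):
    p=wpix(w,np.r_[c+ey*v,.058],s)[0];print(v,p,w['image'][int(p[1]),int(p[0])])
E
python3 -c "
from bench import order;print(order.close_job())"
```

```text
0.018 [175.4328 188.1507] [ 34 147  64]
0.008 [184.4141 188.0456] [ 44 187  83]
0 [191.7765 187.9649] [ 38 188  86]
-0.008 [199.293  187.8877] [ 51 206  94]
-0.018 [208.8986 187.7966] [244 207  76]
the job is handed in; nothing more can be done
None
```

The job is handed in: the green cartridge lies in the cradle with its brass cap at the brass-marked end, and the lever's nose is in the yellow-dot notch, to within about 1.5 mm by camera; the hand-in returned no verdict.

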